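Draw the matching thickness strip out of the slotted bin and lay it on the rolling board

ROBOT

A 7-joint arm with a two-finger parallel gripper is mounted at the origin on the work surface; the furniture and walls round the work are solid. World frame = base frame: x ahead of the robot, y to its left, z up, the work surface at z = 0. Lengths are in m, angles in rad, forces in N, time in s.
With the tool pointing down it reaches from about 0.425 to 0.925 m from the base axis. Payload 6.8 kg.
Tool frame: the origin (TCP) lies midway between the tips of the shut fingers; the grasp point (between the pads) lies r.grip_point_offset behind it (r.grip_point_offset is the distance from the TCP to the grasp point, in m); z points along the fingers, y is the direction in which the jaws open and shut (so a half turn about z gives the same grasp; the last joint's range is limited). The gripper opens to 85 mm and grips with 20 to 120 N. Pads are 22 mm wide; open, the fingers measure 114 mm over their backs; the gripper's body (76 mm by 85 mm) begins 54 mm behind the grasp point. The pads swing forward as they close: fully open they stand 13 mm farther back than shut.
Start: joints at [-1.237, 0.477, 0.022, 1.555, -0.011, 1.109, -0.083], TCP at [0.289, 0.61, 0.231] pointing down, gripper open.
Joint ranges: [-2.96, 2.96], [-0.34, 2.1], [-1.41, 1.46], [0.24, 2.44], [-1.37, 4.51], [0.17, 1.92], [-2.96, 2.96]. Speed limits (rad/s): [2.39, 2.39, 3.14, 3.14, 3.14, 3.14, 3.14].

INTERFACE

Orientations are given as a rotation vector (axis times angle).
In Python, from bench import r gives the robot as it stands. The module is installed in compiled form; this text tells all that it offers.
- The arm moves only by the tool play_rows, never from a script. Its argument "deltas" is a list of rows, each a list of 3 entries, a list of its own where there are three numbers: the finger opening in mm, from 0 to 85.4, then the shift along the tool's x, y, z in mm, then the turn, a rotation vector about the tool's x, y, z in rad. A call has 1 to 8 rows; each row is the pose to reach, as a shift and turn from the pose measured when the call began, along the tool's axes at that moment; what a row does not reach only later rows make up. A row lasts 1/8 s, in which the tool goes at most 62.5 mm and 10.7 degrees, less where a joint would pass 70% of its speed; a pose out of reach is approached as far as the arm can. A call with a gripper value outside its range is refused whole. The fingers move at their own pace and stop on an object; "squeeze" is the grip in N (left out, the last holds). Time passes only in rows, so rows that repeat a pose let the fingers close. It gives the time, the measured TCP pose, the force and the opening at its end, in the units of the state.
- r.get_obs(): the state, without advancing time (a new reading comes with each control period).
- r.grab_frame(name): name is "scene" or "top" or "wrist"; returns (picture, depth): 420x560x3 uint8, red, green, blue; 420x560 float32, m along the optical axis (not along the pixel's ray), 0 where there is no reading.
- r.camera_model(name): a dict with "mtx" (3x3 intrinsics, pixels), "D" ([k1, k2, p1, p2, k3] as OpenCV has them; the pictures are not rectified), "rvec" (rotation vector, rad) and "tvec" (3), from world to camera coordinates, as OpenCV has them; the wrist camera has in their place "T_tool_cam" (4x4, takes a point from camera to tool coordinates, whose origin is the TCP and whose axes are the flange's). Camera axes: x right, y down, z forward; pixel columns grow to the right and rows downward; lengths in m; the calibration is good to about 2 mm. A picture is of the moment at which its call begins: read the wrist's pose just before it. camera_model takes no time and is no camera call.
- r.hand_in(): hands the job in, once; it reports no verdict.
The state is a dict: "clock": time; "joints": joint angles; "qvel": joint speeds; "tau": joint torques, N m; "tcp_pos": TCP position; "orientation": TCP orientation; "contact_force": force on the tool from outside, world axes, zero at the start; "moment": the same for the moment, N m; "grip_width": finger opening in m.
Only numpy, scipy, OpenCV 4.12 (cv2) and the standard library are available. Lean on these libraries where they do the work, as an engineer would, in place of code of your own. Each camera call takes 0.05 s, during which the arm holds its last target. There are 200 camera calls.

TASK

Draw the dark wooden thickness strip out of the storage bin, along its slope through the slot in the bin's wall, and lay it flat in the empty outlined lane of the rolling board, parallel to the dark strip already there and with its ends level with the lane's. Set it down in the gripper rather than letting it drop, let go of it, and leave the pale strip in the bin and the strip on the board where they are.

Things in the scene. Friction and masses are not known exactly. Their poses are not given: they have to be found in the camera images.
- strip_dark: the strip to move: dark brown wood, 28 mm wide (its x), 200 long (y), 14 thick (z), 60 g. Origin: centre of its underside; z out of its upper face. It starts in either slot, sloping 30 degrees: its -y end is high and stands about 74 mm out of the slot, free to grip across the width; its +y end rests in the bin. Drawn about 130 mm along its -y it is clear of the bin.
- strip_pale: pale wooden strip, 28 x 200 x 8 mm, in the bin's other slot at the same slope; must stay. Axes and origin as strip_dark.
- strip_board: dark strip like strip_dark (28 x 200 x 14 mm), lying loose in the lane of the board nearer the robot; must stay. Axes and origin as strip_dark.
- bin: fixed plywood bin, 176 mm wide (its x), 125 deep (y), 109 high; origin: centre of underside. Slotted wall: its -y face (62.5 mm from the origin, 10 thick), facing the robot's right. Roof falls at 30 degrees to the low back, about 9 mm above the dark strip and parallel to it, so a strip comes out only along its slope
- slot_a (a point): centre of one slot at the outer face of the bin's wall, 82 mm above the table, at the bin's x = -45 mm; each slot is 42 mm wide, closed all round, from 67 to 98 mm above the table
- slot_b (a point): centre of the other slot, at the bin's x = +45 mm
- board: fixed pale wooden rolling board, 190 mm (its x) by 230 mm (its y), 12 mm thick, a grey panel 80 mm wide along its middle and a dark-lined lane 41 x 211 mm on either side. Origin: centre of its underside; the lanes run along its y, at x = -63 mm (nearer the robot, holds strip_board) and x = +63 mm (empty).
- empty_lane (a point): centre of the empty lane on the board's upper face, 12 mm above the table; axes as the board's (y along the lane, z up)

How it is judged:
By the outcome, as a careful person would: the job done as asked, in the order asked, and still so for the second after the job is handed in, with the robot touching nothing.
It also fails if it takes over 38 s, if anything falls off the work surface, if the arm or the gripper's body presses on something with over 40 N, if the wrist force passes 120 N, or if a joint passes its speed limit or range.

## Working session

There is one attempt and no reset: what is moved stays moved. The work goes in short steps, Python scripts to look and compute and a tool call to move; the robot and the scene stay as the last step left them, time stands still between calls to the robot, and variables do not carry over. Pictures are saved under pics/ and viewed, about 8 in all and at most 12, crops included, and the job is handed in when it is done.

Besides the shell and the picture viewer there is one more tool, called after "Request:" as a command line: name --argument value ..., lists and objects as JSON in quotes. play_rows: Moves the arm, as the interface text tells. Its arguments: {"type":"object","properties":{"deltas":{"type":"array"},"squeeze":{"type":"number"}},"required":["deltas"]}

```bash
mkdir -p pics; cat > h.py <<'E'
import numpy as np, cv2
from bench import r
from scipy.spatial.transform import Rotation as R
def cam(n, o=None):
    m=r.camera_model(n); K=np.array(m["mtx"],float); D=np.array(m["D"],float)
    if "rvec" in m:
        Rc=cv2.Rodrigues(np.array(m["rvec"],float))[0]; t=np.array(m["tvec"],float).ravel()
        return K,D,Rc.T,-Rc.T@t
    T=np.array(m["T_tool_cam"]); Rt=R.from_rotvec(o["orientation"]).as_matrix()
    return K,D,Rt@T[:3,:3],Rt@T[:3,3]+np.array(o["tcp_pos"])
def rays(c,px):
    u=cv2.undistortPoints(np.array(px,float).reshape(-1,1,2),c[0],c[1]).reshape(-1,2)
    return np.c_[u,np.ones(len(u))]@c[2].T
def onz(c,px,z):
    d=rays(c,px); z=np.broadcast_to(z,len(d)); return c[3]+d*((z-c[3][2])/d[:,2])[:,None]
def bydepth(c,px,dep):
    return c[3]+rays(c,px)*np.array(dep)[:,None]
def save(n,p): cv2.imwrite("pics/"+n,cv2.cvtColor(p,cv2.COLOR_RGB2BGR))
E
python3 - <<'E'
from h import *
print(r.grip_point_offset)
o=r.get_obs();print(o)
for n in ["scene","top"]:
    p,d=r.grab_frame(n); save(n+"0.png",p); np.savez(n+"0.npz",p=p,d=d); c=cam(n); print(n,c[3],c[2][:,2],c[0][0,0])
E
```

```text
0.0187
{'clock': 0.0, 'joints': array([-1.23710857,  0.47778276,  0.02238265,  1.55646821, -0.01149927,
        1.10935098, -0.08314932]), 'qvel': array([ 0.00114467,  0.00101232, -0.00049895,  0.00047643, -0.00013336,
        0.00146259,  0.00181715]), 'tau': array([ 3.31811361e-05, -5.96457195e+01,  1.60807963e+00, -2.81191170e+01,
        1.25291423e-02,  9.36638389e-03,  4.15559043e-06]), 'tcp_pos': array([0.28837682, 0.60961647, 0.23033114]), 'orientation': array([-6.88373523e-01, -3.06498636e+00,  2.92666283e-03]), 'contact_force': array([-0.20199764, -1.56768292,  0.7230885 ]), 'moment': array([-0.04835958,  0.01167267, -0.00252247]), 'grip_width': 0.08557182359831447}
scene [ 0.6262639  -0.31794052  0.82353631] [-0.20747616  0.47195722 -0.85686056] 414.64017827229964
top [0.35894379 0.08133731 1.0074086 ] [ 8.57197569e-02  3.60423391e-05 -9.96319287e-01] 495.7002199636391
```

View pics/scene0.png

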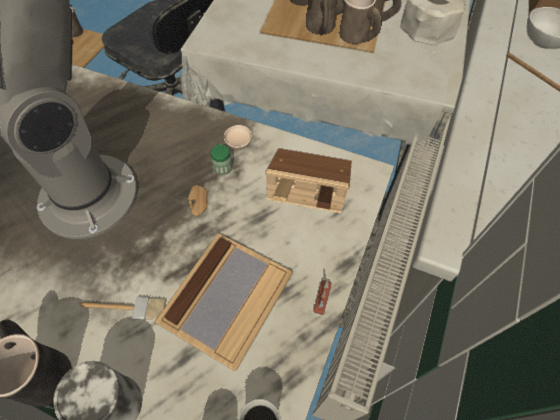

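View pics/top0.png

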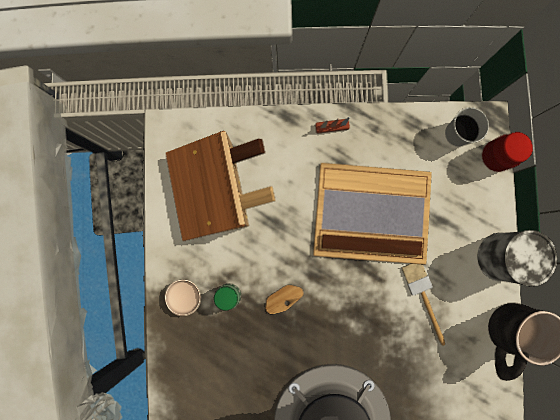

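The scene view shows the bin (265–350, 150–210) with its slots facing the camera. The dark strip is in the right-hand slot (about 325,197) and the board is at 160–290, 235–365. In the top view the dark strip protrudes at (232–264, 138–163), the pale one at (240–275, 187–207). The board's corners are near (318,164), (432,172), (427,265) and (313,255), and the empty lane is the upper one.

```bash
python3 - <<'E'
from h import *
z=np.load("top0.npz");p,d=z["p"],z["d"];c=cam("top")
hsv=cv2.cvtColor(p,cv2.COLOR_RGB2HSV)
# strip patches
m=np.zeros(d.shape,np.uint8); g=p.astype(int).sum(2)
m[130:172,226:275]=(g[130:172,226:275]<210)
n,l,st,ce=cv2.connectedComponentsWithStats(m); i=1+np.argmax(st[1:,4]); print(st[i],ce[i])
ys,xs=np.nonzero(cv2.erode((l==i).astype(np.uint8),np.ones((3,3))))
P=bydepth(c,np.c_[xs,ys],d[ys,xs]); q=P.mean(0);u,s,v=np.linalg.svd(P-q);print("dark strip",q,s/np.sqrt(len(P)),v, P.min(0),P.max(0))
cnt=cv2.findContours((l==i).astype(np.uint8),0,1)[0][0]; print("rect",cv2.boxPoints(cv2.minAreaRect(cnt)))
# bin roof: wooden area
for nm,pts in [("roof",[(190,160),(175,160),(215,145),(225,210),(190,230)]),("wall",[(229,150),(240,215),(235,180)]),("board",[(325,172),(425,180),(375,175),(370,215)]),("near",[(330,242),(370,246),(420,252)]),("table",[(295,180),(295,140),(290,230)])]:
    dd=[np.median(d[y-1:y+2,x-1:x+2]) for x,y in pts]; print(nm,bydepth(c,pts,dd).round(4).tolist())
# board outline: difference to table by depth
yy,xx=np.mgrid[150:285,300:445]; 
Pz=bydepth(c,np.c_[xx.ravel(),yy.ravel()],d[150:285,300:445].ravel())[:,2].reshape(yy.shape)
print("z pct",np.percentile(Pz,[5,25,50,75,95]))
mb=np.zeros(d.shape,np.uint8); mb[150:285,300:445]=Pz>np.median(Pz[:5])+0.006
n,l,st,ce=cv2.connectedComponentsWithStats(mb); i=1+np.argmax(st[1:,4]); cnt=cv2.findContours((l==i).astype(np.uint8),0,1)[0][0]
bp=cv2.boxPoints(cv2.minAreaRect(cnt));print(bp, onz(c,bp,.012))
big=cv2.resize(p[115:275,215:445],None,fx=3.4,fy=3.4,interpolation=cv2.INTER_CUBIC);save("c1.png",big)
E
```

```text
[230 139  35  29 532] [246.55639098 150.58458647]
dark strip [0.53562397 0.14942483 0.10834121] [0.04667816 0.01640263 0.00687076] [[-0.16902457 -0.15871866  0.97274821]
 [ 0.3452594  -0.93394807 -0.0923956 ]
 [-0.92316122 -0.32023334 -0.21265928]] [0.35894379 0.08133731 0.08619486] [0.55248809 0.18050211 1.0074086 ]
rect [[226.20001 150.40001]
 [258.6     134.2    ]
 [267.      150.99998]
 [234.6     167.2    ]]
roof [[0.5296, 0.2636, 0.0607], [0.5336, 0.2969, 0.0436], [0.5507, 0.2098, 0.0935], [0.428, 0.1932, 0.0912], [0.3943, 0.2681, 0.0452]]
wall [[0.5376, 0.182, 0.1073], [0.4169, 0.1641, 0.107], [0.4813, 0.1719, 0.1079]]
board [[0.5055, -0.0013, 0.0124], [0.4836, -0.2051, 0.0134], [0.4966, -0.1029, 0.0122], [0.4157, -0.0894, 0.011]]
near [[0.3637, -0.0053, 0.0254], [0.3533, -0.0845, 0.0246], [0.3382, -0.1843, 0.0251]]
table [[0.4924, 0.0597, 0.0003], [0.5756, 0.0572, 0.001], [0.3904, 0.0729, 0.0011]]
z pct [-0.00202432  0.00045061  0.00940101  0.01242248  0.02487622]
[[311.4941  276.57645]
 [320.30588 162.02353]
 [439.67642 171.2059 ]
 [430.86465 285.75882]] [[ 0.29594233  0.03283185  0.012     ]
 [ 0.52626698  0.0074629   0.012     ]
 [ 0.50114303 -0.2371729   0.012     ]
 [ 0.26936878 -0.20713239  0.012     ]]
```

View pics/c1.png

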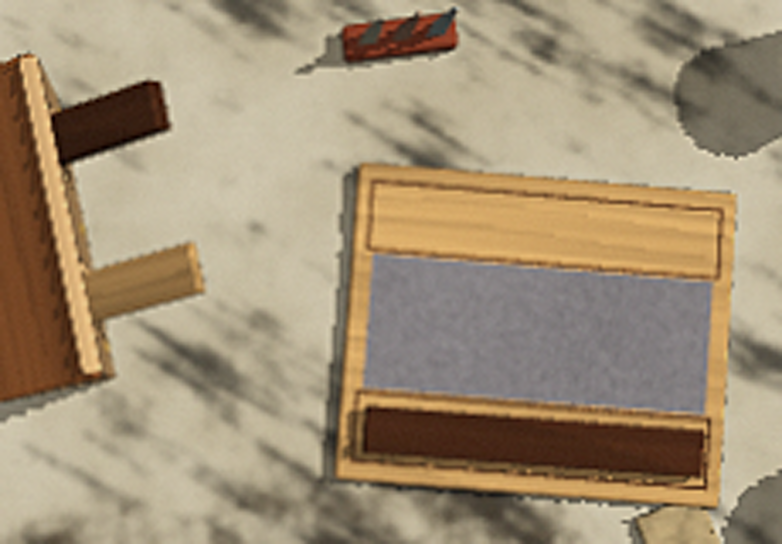

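Crop c1 (×3.4 from (215,115)) shows the strip's high upper edge at (150,83)–(158,130) and its slot-side edges at (52,117) and (63,162). The lane's corners are near (372,181), (723,209), (719,278) and (368,250).

```bash
python3 - <<'E'
from h import *
z=np.load("top0.npz");p,d=z["p"],z["d"];c=cam("top")
f=lambda a:np.array(a)/3.4+[215-.35,115-.35]
L=onz(c,f([(372,181),(723,209),(719,278),(368,250)]),.012);print("lane",L.round(4).tolist(),L.mean(0))
e=(L[0]+L[3]-L[1]-L[2]);print("lane y dir deg",np.degrees(np.arctan2(e[1],e[0])),np.linalg.norm(e)/2, np.linalg.norm(L[0]-L[3]))
B=onz(c,f([(358,165),(737,194),(718,508),(335,478)]),.012);e=B[0]+B[3]-B[1]-B[2];e2=B[0]+B[1]-B[2]-B[3]
a=np.arctan2(e[1],e[0]);print("board",B.mean(0),np.degrees(a),np.linalg.norm(e)/2,np.linalg.norm(e2)/2,"lane from board",B.mean(0)[:2]+.063*np.array([np.sin(a),-np.cos(a)]))
poly=f([(62,120),(145,90),(150,127),(70,154)]).astype(np.int32)
def plane(poly):
    m=np.zeros(d.shape,np.uint8);cv2.fillConvexPoly(m,poly,1);m[d==0]=0;ys,xs=np.nonzero(m)
    P=bydepth(c,np.c_[xs,ys],d[ys,xs]);A=np.c_[P[:,:2]-P[:,:2].mean(0),np.ones(len(P))];w=np.linalg.lstsq(A,P[:,2],rcond=None)[0]
    print("plane n",len(P),P.mean(0),"grad deg",np.degrees(np.arctan(np.hypot(*w[:2]))),"uphill yaw",np.degrees(np.arctan2(w[1],w[0])),"res",np.std(P[:,2]-A@w))
    return P.mean(0),w
plane(poly)
plane(f([(100,290),(180,262),(185,285),(105,310)]).astype(np.int32))
plane(np.array([(172,155),(218,140),(235,215),(185,232)],np.int32))
# strip edges: intersect with sloped plane, slope 30
q,w=plane(poly)
def onplane(px):
    D=rays(c,px); n=np.array([-w[0],-w[1],1]); t=((q-c[3])@n)/(D@n); return c[3]+D*t[:,None]
S=onplane(f([(150,83),(158,130),(63,162),(52,117)]));print(S.round(4).tolist(),np.linalg.norm(S[0]-S[1]))
for a,b in((3,0),(2,1)): v=S[b]-S[a];print("edge yaw",np.degrees(np.arctan2(v[1],v[0])))
W=onz(c,f([(22,56),(38,56),(84,374),(101,374)]),.109);print("wall top",W.round(4).tolist());v=W[2]-W[0];print(np.degrees(np.arctan2(v[1],v[0])))
E
```

```text
lane [[0.514, 0.0003, 0.012], [0.4916, -0.2107, 0.012], [0.4501, -0.206, 0.012], [0.4726, 0.0041, 0.012]] [ 0.48208603 -0.10308116  0.012     ]
lane y dir deg 83.90364001255061 0.21174272810978356 0.04156101595924491
board [ 0.41899533 -0.0955203   0.012     ] 83.92075173618107 0.22874770188790203 0.18756094894240835 lane from board [ 0.48164104 -0.10219225]
plane n 302 [0.53673793 0.1517511  0.10520956] grad deg 29.994822587178763 uphill yaw -78.56467174590009 res 0.0014848134993929256
plane n 195 [0.44761049 0.13355585 0.09919297] grad deg 29.78754274222964 uphill yaw -81.83666688639076 res 0.001571795459068756
plane n 3996 [0.47663094 0.23869032 0.06992768] grad deg 29.806200022163882 uphill yaw -79.22850776371217 res 0.0015166396241326455
plane n 302 [0.53673793 0.1517511  0.10520956] grad deg 29.994822587178763 uphill yaw -78.56467174590009 res 0.0014848134993929256
[[0.5532, 0.1259, 0.1217], [0.5278, 0.1222, 0.1209], [0.5175, 0.1766, 0.0889], [0.543, 0.1823, 0.0886]] 0.025747171087380907
edge yaw -79.72191435325847
edge yaw -79.32532007621694
wall top [[0.5732, 0.1959, 0.109], [0.5729, 0.1872, 0.109], [0.3993, 0.1654, 0.109], [0.3991, 0.1563, 0.109]]
-170.04693228419976
```

```bash
cat >> h.py <<'E'
def go(pos,Rt,say=""):
    o=r.get_obs(); Rn=R.from_rotvec(o["orientation"]).as_matrix()
    dp=Rn.T@(np.array(pos)-o["tcp_pos"])*1e3; rv=R.from_matrix(Rn.T@Rt).as_rotvec()
    print(say,"t",round(o["clock"],2),"tcp",np.round(o["tcp_pos"],4),"| shift",dp.round(1),"turn",rv.round(3),"| deg",np.degrees(np.linalg.norm(rv)).round(1),"mm",np.linalg.norm(dp).round(1),"F",np.round(o["contact_force"],1),"w",round(o["grip_width"],4))
def tool(yaw,slope):  # tool z against the upper face of a strip whose +y has this yaw and falls by slope; tool y along strip x
    S=R.from_euler("zx",[yaw-90,-slope],degrees=True).as_matrix()
    return S, S@np.diag([1,1,1.]) @ np.array([[0,1,0],[1,0,0],[0,0,-1.]])
E
python3 - <<'E'
from h import *
S,T=tool(100,30); print(S.round(3))
E=np.array([.5401,.124,.1213]); g=E+.028*S[:,1]-.0125*S[:,2]; print("grasp tcp",g,"Tz",T[:,2])
go(g+.09*S[:,2],T,"pre"); go(g+.09*S[:,2],T@np.diag([-1,-1,1]),"pre flipped")
go(np.array([.45,.35,.32]),T,"via")
E
```

```text
[[ 0.985 -0.174  0.   ]
 [ 0.15   0.853  0.5  ]
 [-0.087 -0.492  0.866]]
grasp tcp [0.53523785 0.14163032 0.09668737] Tz [ 0.        -0.5       -0.8660254]
pre t 0.1 tcp [0.2884 0.6097 0.2304] | shift [-404.  -276.8   56.3] turn [ 0.328 -0.431  0.932] | deg 61.8 mm 493.0 F [-0.3  0.9 -0.6] w 0.0854
pre flipped t 0.1 tcp [0.2884 0.6097 0.2304] | shift [-404.  -276.8   56.3] turn [ 0.509  0.388 -2.128] | deg 127.3 mm 493.0 F [-0.3  0.9 -0.6] w 0.0854
via t 0.1 tcp [0.2884 0.6097 0.2304] | shift [-257.1 -165.8  -89.3] turn [ 0.328 -0.431  0.932] | deg 61.8 mm 318.7 F [-0.3  0.9 -0.6] w 0.0854
```

```bash
sed -i 's/"zx"/"ZX"/' h.py
python3 - <<'E'
from h import *
S,T=tool(100,30); print(S.round(3))
E=np.array([.5401,.124,.1213]); g=E+.028*S[:,1]-.0125*S[:,2]; print("grasp tcp",g,"Tz",T[:,2])
go(g+.09*S[:,2],T,"pre")
go(np.array([.45,.35,.32]),T,"via")
E
```

```text
[[ 0.985 -0.15  -0.087]
 [ 0.174  0.853  0.492]
 [ 0.    -0.5    0.866]]
grasp tcp [0.53697456 0.14172527 0.09647468] Tz [ 0.08682409 -0.49240388 -0.8660254 ]
pre t 0.1 tcp [0.2884 0.6097 0.2304] | shift [-398.8 -280.    56.5] turn [ 0.248 -0.482  0.932] | deg 61.8 mm 490.5 F [-0.3  0.9 -0.6] w 0.0854
via t 0.1 tcp [0.2884 0.6097 0.2304] | shift [-257.1 -165.8  -89.3] turn [ 0.248 -0.482  0.932] | deg 61.8 mm 318.7 F [-0.3  0.9 -0.6] w 0.0854
```

Request:
play_rows --deltas '[[85,[-25,-15,-40],[0,0,0.1]],[85,[-65,-40,-80],[0,0,0.25]],[85,[-105,-65,-90],[0.03,-0.06,0.4]],[85,[-145,-90,-90],[0.06,-0.12,0.5]],[85,[-180,-115,-90],[0.1,-0.2,0.6]],[85,[-215,-140,-90],[0.13,-0.26,0.7]],[85,[-257,-166,-89],[0.17,-0.33,0.8]],[85,[-257,-166,-89],[0.2,-0.4,0.85]]]'

```text
clock: 1.1
tcp_pos: [0.4526, 0.345, 0.3203]
orientation: [1.697, 2.196, -0.393]
contact_force: [0.1, 0.6, 0.2]
grip_width: 0.0847
```

```bash
python3 - <<'E'
from h import *
S,T=tool(100,30); E=np.array([.5401,.124,.1213]); g=E+.028*S[:,1]-.0125*S[:,2]
go(g+.09*S[:,2],T,"pre"); print(r.get_obs()["joints"].round(2))
E
```

```text
pre t 1.1 tcp [0.4526 0.345  0.3203] | shift [-94.7  36.4 205.3] turn [ 0.025 -0.084  0.074] | deg 6.6 mm 229.0 F [0.1 0.6 0.2] w 0.0847
[-1.19  0.38  0.33  1.6   0.23  1.46 -0.67]
```

Request:
play_rows --deltas '[[85,[-24,9,40],[0.01,-0.03,0.02]],[85,[-48,18,90],[0.02,-0.06,0.05]],[85,[-72,27,140],[0.025,-0.084,0.074]],[85,[-95,36,180],[0.025,-0.084,0.074]],[60,[-95,36,205],[0.025,-0.084,0.074]],[60,[-95,36,205],[0.025,-0.084,0.074]]]'

```text
clock: 1.85
tcp_pos: [0.5278, 0.184, 0.1734]
orientation: [1.738, 2.069, -0.472]
contact_force: [0.1, 0.4, 0.7]
grip_width: 0.0599
```

```bash
python3 - <<'E'
from h import *
S,T=tool(100,30); E=np.array([.5401,.124,.1213]); g=E+.028*S[:,1]-.0125*S[:,2]
go(g+.09*S[:,2],T,"pre"); o=r.get_obs()
p,d=r.grab_frame("wrist"); save("w1.png",p); np.savez("w1.npz",p=p,d=d,pos=o["tcp_pos"],ori=o["orientation"])
c=cam("wrist",o); print(c[3],c[2])
E
```

```text
pre t 1.85 tcp [0.5278 0.184  0.1734] | shift [ 1.   1.7 -1.8] turn [-0.004  0.003  0.   ] | deg 0.3 mm 2.6 F [0.1 0.4 0.7] w 0.0599
[0.50268555 0.32528327 0.25516184] [[ 0.98510388  0.11585305  0.12707644]
 [ 0.17191641 -0.64681505 -0.74301752]
 [-0.0038859   0.75379597 -0.65709706]]
```

View pics/w1.png

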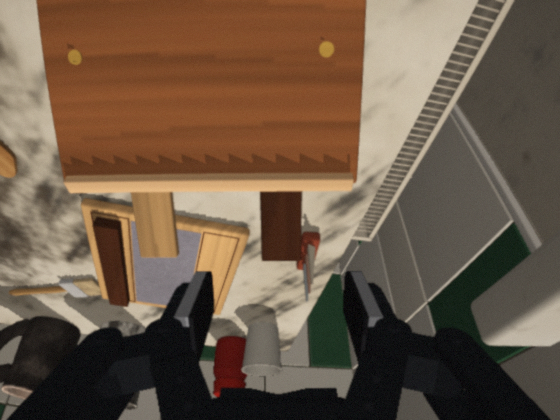

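The wrist view shows the dark strip's top face from (261,192) to (302,261), centred between the fingers (inner edges at about 213 and 345).

```bash
python3 - <<'E'
from h import *
z=np.load("w1.npz"); o=dict(tcp_pos=z["pos"],orientation=z["ori"]); p,d=z["p"],z["d"]; c=cam("wrist",o)
S,T=tool(100,30); E=np.array([.5401,.124,.1213]); g=E+.028*S[:,1]-.0125*S[:,2]
m=(p.astype(int).sum(2)<190).astype(np.uint8); m[:192]=0;m[275:]=0;m[:,:255]=0;m[:,310:]=0
n,l,st,ce=cv2.connectedComponentsWithStats(m);i=1+np.argmax(st[1:,4]);print(st[i],ce[i])
# plane by depth
ys,xs=np.nonzero(cv2.erode((l==i).astype(np.uint8),np.ones((7,7)))); P=bydepth(c,np.c_[xs,ys],d[ys,xs]); print("depth pts: offset along normal from E",np.median((P-E)@S[:,2])*1e3, P.mean(0))
# fit edges: per row left/right
rows=range(200,255,2); l_=[];r_=[]
for y in rows:
    x=np.nonzero(l[y]==i)[0]; l_.append((x.min()-.5,y)); r_.append((x.max()+.5,y))
def onpl(px,q):
    D=rays(c,px);n=S[:,2];return c[3]+D*(((q-c[3])@n)/(D@n))[:,None]
a=(onpl(l_,E)-E)@S; b=(onpl(r_,E)-E)@S
fa=np.polyfit(a[:,1],a[:,0],1);fb=np.polyfit(b[:,1],b[:,0],1);print("edges x mm",a[:,0].mean()*1e3,b[:,0].mean()*1e3,"angles deg",np.degrees(np.arctan([-fa[0],-fb[0]])))
for x in(270,281,292):
    y=np.nonzero(l[:,x]==i)[0].max(); print("end y",y,((onpl([(x,y+.5)],E)-E)@S)*1e3)
go(g+.09*S[:,2],T,"pre")
E
```

```text
[ 261  192   49   73 2873] [282.54890359 226.98085625]
depth pts: offset along normal from E 0.5707622848399375 [0.53536464 0.14740337 0.10887747]
edges x mm -14.351162218835155 14.690270635068707 angles deg [ 0.27956476 11.45049143]
end y 259 [[-8.51582874e+00  1.45451087e+00  2.25230104e-14]]
end y 259 [[-7.44913250e-01  1.47580665e+00  3.13522702e-14]]
end y 259 [[7.02483220e+00 1.49052580e+00 1.58264017e-14]]
pre t 1.9 tcp [0.5284 0.1857 0.1745] | shift [ 0.2  0.8 -0.1] turn [-0.002  0.001  0.001] | deg 0.1 mm 0.9 F [-1.1  0.7  0.7] w 0.06
```

Request:
play_rows --deltas '[[60,[0,0.5,35],[0,0,0]],[60,[0,0.5,65],[0,0,0]],[60,[0,0.5,82],[0,0,0]],[60,[0,0.5,90],[0,0,0]],[60,[0,0.5,90],[0,0,0]]]' --squeeze 60

```text
clock: 2.52
tcp_pos: [0.5368, 0.142, 0.0969]
orientation: [1.736, 2.071, -0.467]
contact_force: [-0.1, -0.2, 0.0]
grip_width: 0.0598
```

```bash
python3 - <<'E'
from h import *
S,T=tool(100,30); E=np.array([.5401,.124,.1213]); g=E+.028*S[:,1]-.0125*S[:,2]
go(g,T,"g")
E
```

```text
g t 2.52 tcp [0.5368 0.142  0.0969] | shift [-0.   0.1  0.5] turn [-0.001  0.001  0.001] | deg 0.1 mm 0.5 F [-0.1 -0.2  0. ] w 0.0598
```

Request:
play_rows --deltas '[[20,[0,0,0],[0,0,0]],[20,[0,0,0],[0,0,0]],[20,[0,0,0],[0,0,0]],[20,[0,0,0],[0,0,0]],[20,[0,0,0],[0,0,0]]]'

```text
clock: 3.15
tcp_pos: [0.5373, 0.1426, 0.0971]
orientation: [1.736, 2.071, -0.465]
contact_force: [0.7, 2.4, 3.6]
grip_width: 0.0259
```

```bash
python3 - <<'E'
from h import *
S,T=tool(100,30); E=np.array([.5401,.124,.1213]); g=E+.028*S[:,1]-.0125*S[:,2]
go(g-.14*S[:,1],T,"out"); print("tool y",T[:,1])
E
```

```text
out t 3.15 tcp [0.5373 0.1426 0.0971] | shift [-140.4   -0.6    0.9] turn [ 0.    -0.     0.001] | deg 0.1 mm 140.4 F [0.7 2.4 3.6] w 0.0259
tool y [0.98480775 0.17364818 0.        ]
```

Request:
play_rows --deltas '[[20,[-5,0,0],[0,0,0]],[20,[-12,0,0],[0,0,0]],[20,[-20,0,0],[0,0,0]],[20,[-30,0,0],[0,0,0]],[20,[-40,0,0],[0,0,0]]]'

```text
clock: 3.78
tcp_pos: [0.5434, 0.1074, 0.1175]
orientation: [1.737, 2.071, -0.466]
contact_force: [0.3, 2.4, 0.8]
grip_width: 0.0264
```

```bash
python3 - <<'E'
from h import *
S,T=tool(100,30); E=np.array([.5401,.124,.1213]); g=E+.028*S[:,1]-.0125*S[:,2]
go(g-.15*S[:,1],T,"out"); o=r.get_obs()
p,d=r.grab_frame("wrist"); save("w2.png",p); np.savez("w2.npz",p=p,d=d,pos=o["tcp_pos"],ori=o["orientation"])
E
```

```text
out t 3.77 tcp [0.5434 0.1074 0.1175] | shift [-109.2   -0.4    0.8] turn [-0.     0.     0.001] | deg 0.0 mm 109.2 F [0.3 2.4 0.8] w 0.0264
```

View pics/w2.png

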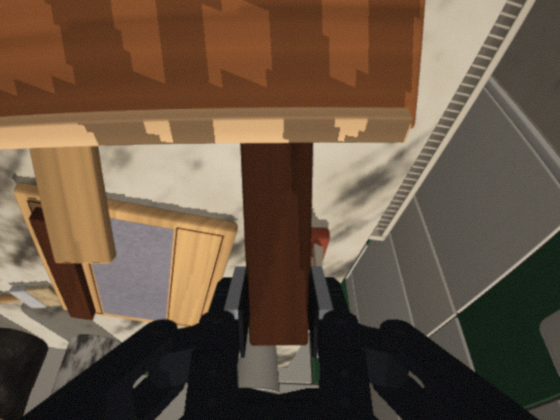

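The wrist view shows the strip held between the pads (245–312, 145–345) and sliding out straight. The pale strip is unmoved.

Request:
play_rows --deltas '[[20,[-12,0,0],[0,0,0]],[20,[-26,0,0],[0,0,0]],[20,[-42,0,0],[0,0,0]],[20,[-58,0,0],[0,0,0]],[20,[-74,0,0],[0,0,0]],[20,[-90,0,0],[0,0,0]],[20,[-110,0,0],[0,0,0]],[20,[-110,0,0],[0,0,0]]]'

```text
clock: 4.82
tcp_pos: [0.5604, 0.0098, 0.1744]
orientation: [1.742, 2.065, -0.466]
contact_force: [0.7, 0.4, -1.3]
grip_width: 0.0262
```

```bash
python3 - <<'E'
from h import *
S,T=tool(100,30); E=np.array([.5401,.124,.1213]); g=E+.028*S[:,1]-.0125*S[:,2]
go(g-.15*S[:,1],T,"out"); o=r.get_obs()
p,d=r.grab_frame("wrist"); save("w3.png",p); np.savez("w3.npz",p=p,d=d,pos=o["tcp_pos"],ori=o["orientation"])
S2,T2=tool(83.9,0); L=np.array([.4818,-.1026,.012])
# tcp along strip: 73.5 mm from strip centre towards -y
t=L-.0735*S2[:,1]; print("place xy",t)
go(t+[0,0,.08],T2,"above")
E
```

```text
out t 4.83 tcp [0.5604 0.0098 0.1744] | shift [ 5.  -0.2  0.5] turn [-0.001  0.001 -0.005] | deg 0.3 mm 5.0 F [ 0.7  0.4 -1.3] w 0.0262
place xy [ 0.47398959 -0.17568384  0.012     ]
above t 4.88 tcp [0.5602 0.0113 0.1737] | shift [-105.9 -116.9  155.5] turn [0.074 0.521 0.271] | deg 33.9 mm 221.5 F [ 0.3  0.6 -0.7] w 0.0262
```

View pics/w3.png

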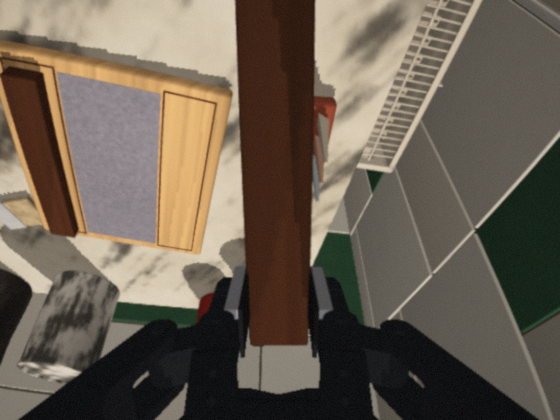

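The strip is clear of the bin (TCP y 0.01, low end at about y 0.16 against the wall at 0.18) and still straight in the jaws.

Request:
play_rows --deltas '[[20,[-20,-8,8],[0,0,0]],[20,[-45,-25,25],[0.01,0.08,0.04]],[20,[-65,-50,55],[0.025,0.18,0.09]],[20,[-85,-80,90],[0.04,0.28,0.14]],[20,[-100,-105,125],[0.055,0.38,0.2]],[20,[-106,-117,145],[0.065,0.46,0.24]],[20,[-106,-117,155],[0.074,0.521,0.271]],[20,[-106,-117,155],[0.074,0.521,0.271]]]'

```text
clock: 5.88
tcp_pos: [0.4724, -0.1779, 0.092]
orientation: [-2.34, -2.095, 0.003]
contact_force: [-0.1, -0.4, -1.3]
grip_width: 0.0262
```

```bash
cat > m.py <<'E'
from h import *
import sys
S2,T2=tool(83.9,0); L=np.array([.4818,-.1026,.012]); t=L-.0735*S2[:,1]
go(t+[0,0,.08],T2,"above"); o=r.get_obs()
n=sys.argv[1]
for k in ("top","wrist"):
    p,d=r.grab_frame(k); save(k[0]+n+".png",p); np.savez(k[0]+n+".npz",p=p,d=d,pos=o["tcp_pos"],ori=o["orientation"])
    if k=="top": save("tc"+n+".png",cv2.resize(p[115:275,215:445],None,fx=3.4,fy=3.4,interpolation=cv2.INTER_CUBIC))
E
python3 m.py 4
```

```text
above t 5.88 tcp [ 0.4724 -0.1779  0.092 ] | shift [ 2.3  1.3 -0. ] turn [-0.002  0.001 -0.004] | deg 0.2 mm 2.7 F [-0.1 -0.4 -1.3] w 0.0262
```

View pics/w4.png

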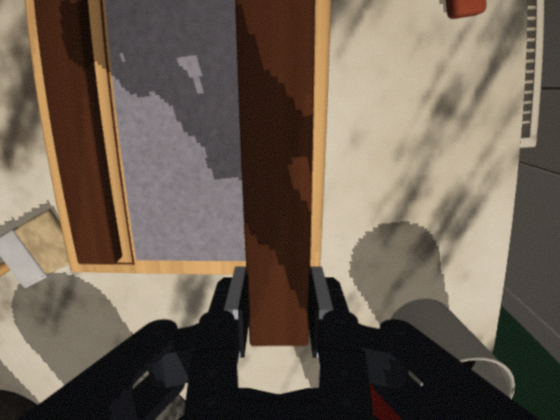

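The wrist view shows the strip level over the empty lane, its near end edge at row 345 (columns 250–308). I'll measure its pose in the hand.

```bash
cat > s.py <<'E'
from h import *
import sys
z=np.load(sys.argv[1]); zoff=float(sys.argv[2]) if len(sys.argv)>2 else None
o=dict(tcp_pos=z["pos"],orientation=z["ori"]); p,d=z["p"],z["d"]; c=cam("wrist",o); pi=p.astype(int)
hsv=cv2.cvtColor(p,cv2.COLOR_RGB2HSV)
m=((pi[...,0]-pi[...,2]>15)&(hsv[...,1]>110)&(pi.sum(2)<260)).astype(np.uint8)
m[:, :225]=0; m[:,330:]=0; m[352:]=0
n,l,st,ce=cv2.connectedComponentsWithStats(m);i=1+np.argmax(st[1:,4]);print(st[i]); M=(l==i).astype(np.uint8)
ys,xs=np.nonzero(cv2.erode(M,np.ones((9,9)))); k=d[ys,xs]>0; ys,xs=ys[k],xs[k]
P=bydepth(c,np.c_[xs,ys],d[ys,xs]); q=np.median(P,0); k=np.abs(P[:,2]-q[2])<.02; P=P[k]; q=P.mean(0)
w=np.linalg.lstsq(np.c_[P[:,:2]-q[:2],np.ones(len(P))],P[:,2],rcond=None)[0]
print("top plane z",q, "slope deg x,y",np.degrees(np.arctan(w[:2])))
nrm=np.array([-w[0],-w[1],1])
def onpl(px):
    D=rays(c,px);return c[3]+D*(((q-c[3])@nrm)/(D@nrm))[:,None]
A=[];B=[]
for y in range(10,240,4):
    x=np.nonzero(M[y])[0]
    if len(x)>40: A.append((x.min()-.5,y));B.append((x.max()+.5,y))
a,b=onpl(A),onpl(B)
for e in(a,b):
    f=np.polyfit(e[:,1],e[:,0],1); s=np.std(e[:,0]-np.polyval(f,e[:,1])); print("edge yaw",90-np.degrees(np.arctan(f[0])),"std mm",s*1e3,"x at y=-.1026",np.polyval(f,-.1026))
ends=[np.nonzero(M[:,x])[0].max()+.5 for x in range(258,302,6)]; print("end rows",ends)
print("end",onpl([(279,np.median(ends))]), "tcp",o["tcp_pos"])
E
python3 s.py w4.npz
```

```text
[  236     0    79   346 23840]
top plane z [ 0.47749535 -0.12096515  0.10329647] slope deg x,y [0.04079318 0.02914105]
edge yaw 84.36239638590274 std mm 0.14509447879226609 x at y=-.1026 0.46571610447602285
edge yaw 84.12546698106206 std mm 0.10816805502121879 x at y=-.1026 0.49300550319736314
end rows [np.float64(344.5), np.float64(344.5), np.float64(344.5), np.float64(344.5), np.float64(344.5), np.float64(344.5), np.float64(345.5), np.float64(345.5)]
end [[ 0.46910723 -0.20468213  0.10324792]] tcp [ 0.4724317  -0.17786025  0.09199707]
```

```bash
python3 - <<'E'
from h import *
z=np.load("w4.npz");o=dict(tcp_pos=z["pos"],orientation=z["ori"]); p=z["p"]; c=cam("wrist",o)
s=cv2.cvtColor(p,cv2.COLOR_RGB2HSV)[...,1].astype(int); print(s[255:285:2,180]," | ",s[150,310:336:2])
E1=[];E2=[]
for x in range(140,236,4):
    y=[k for k in range(255,290) if s[k,x]>85]; 
    if y: E1.append((x,max(y)+.5))
for y in range(20,240,6):
    x=[k for k in range(315,345) if s[y,k]>85]
    if x: E2.append((max(x)+.5,y))
e1=onz(c,E1,.012);e2=onz(c,E2,.012)
f1=np.polyfit(e1[:,0],e1[:,1],1);f2=np.polyfit(e2[:,1],e2[:,0],1)
print("res",np.std(e1[:,1]-np.polyval(f1,e1[:,0])),np.std(e2[:,0]-np.polyval(f2,e2[:,1])),"yaw",np.degrees(np.arctan(f1[0]))+90,90-np.degrees(np.arctan(f2[0])))
y=-.2
for _ in range(9): x=np.polyval(f2,y); y=np.polyval(f1,x)
for yaw in(83.9,84.3):
    a=np.radians(yaw);v=np.array([np.cos(a),np.sin(a)]);u=np.array([v[1],-v[0]])
    print("corner",x,y,"lane centre",np.array([x,y])-.032*u+.115*v)
print(E1[::6],E2[::8])
E
```

```text
[ 15  17  22 116 131 133 128 128 126 111  52  55  50  48  51]  |  [178 145 129 130 128 130 126 119  49  40  42  43  42]
res 0.0022718789431968307 0.00020700985013391988 yaw 80.23975766396032 83.431442768865
corner 0.496152589285676 -0.22719755096328842 lane centre [ 0.47655414 -0.10944824]
corner 0.496152589285676 -0.22719755096328842 lane centre [ 0.47573258 -0.10958793]
[(140, 272.5), (164, 273.5), (188, 273.5), (212, 274.5)] [(330.5, 20), (328.5, 68), (326.5, 116), (324.5, 164), (322.5, 212)]
```

Request:
play_rows --deltas '[[20,[0,0,25],[0,0,0]],[20,[0,0,45],[0,0,0]],[20,[0,0,60],[0,0,0]],[20,[0,0,60],[0,0,0]]]'

```text
clock: 6.48
tcp_pos: [0.4731, -0.1744, 0.0318]
orientation: [-2.332, -2.103, 0.004]
contact_force: [0.1, -0.0, -0.4]
grip_width: 0.0262
```

```bash
python3 m.py 5; python3 s.py w5.npz
```

```text
above t 6.47 tcp [ 0.4731 -0.1744  0.0318] | shift [ -1.2   0.9 -60.2] turn [-0.003  0.001  0.003] | deg 0.2 mm 60.2 F [ 0.1 -0.  -0.4] w 0.0262
[  234     0    82   346 24421]
top plane z [ 0.47759547 -0.11710792  0.04313513] slope deg x,y [0.04141391 0.03660717]
edge yaw 84.54675611184373 std mm 0.12842451256781207 x at y=-.1026 0.464893017450405
edge yaw 84.4823966135967 std mm 0.2564475510028271 x at y=-.1026 0.49304659036142673
end rows [np.float64(345.5), np.float64(345.5), np.float64(344.5), np.float64(344.5), np.float64(344.5), np.float64(344.5), np.float64(344.5), np.float64(344.5)]
end [[ 0.46993329 -0.20127484  0.04307582]] tcp [ 0.47306171 -0.17441993  0.03183595]
```

View pics/w5.png

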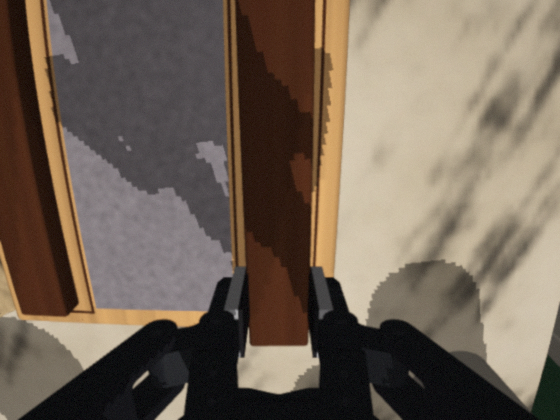

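View pics/tc5.png

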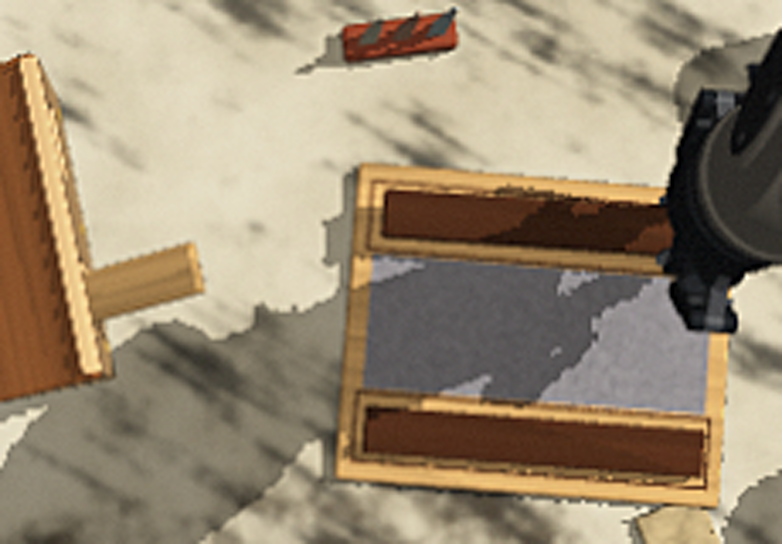

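The wrist view shows the strip between the lane's lines (left about (228,0)–(238,265), right about (322,0)–(314,265)). In the top crop its far end is at column about 384, with the lane's end line at about 370. I'll compare the two views numerically.

```bash
python3 - <<'E'
from h import *
f=lambda a:np.array(a)/3.4+[215-.35,115-.35]
z=np.load("t5.npz");p=z["p"].astype(int);c=cam("top")
m=((p.sum(2)<230)&(p[...,0]-p[...,2]>12)).astype(np.uint8)
m[:165]=0;m[192:]=0;m[:,:322]=0;m[:,405:]=0
n,l,st,ce=cv2.connectedComponentsWithStats(m);i=1+np.argmax(st[1:,4]);M=l==i;print(st[i])
U=[];D=[]
for x in range(334,400,3):
    y=np.nonzero(M[:,x])[0];U.append((x,y.min()-.5));D.append((x,y.max()+.5))
zt=.0432
u,dn=onz(c,U,zt),onz(c,D,zt)
for e in(u,dn):
    g=np.polyfit(e[:,1],e[:,0],1);print("top: edge yaw",90-np.degrees(np.arctan(g[0])),"x@-.1026",np.polyval(g,-.1026))
E_=[(np.nonzero(M[y])[0].min()-.5,y) for y in range(175,183)];print("top: +y end",onz(c,E_,zt).mean(0))
# wrist: lane lines and strip_board / board edge
z=np.load("w5.npz");o=dict(tcp_pos=z["pos"],orientation=z["ori"]);p=z["p"];c=cam("wrist",o)
s=cv2.cvtColor(p,cv2.COLOR_RGB2HSV)[...,1].astype(int)
e2=[];e1=[]
for y in range(10,200,6):
    k=[k for k in range(325,365) if s[y,k]>85]; 
    if k:e2.append((max(k)+.5,y))
for x in range(60,195,5):
    k=[k for k in range(305,340) if s[k,x]>85]
    if k:e1.append((x,max(k)+.5))
print(e1[::5],e2[::6])
a,b=onz(c,e1,.012),onz(c,e2,.012)
g=np.polyfit(b[:,1],b[:,0],1);print("wrist board +x edge yaw",90-np.degrees(np.arctan(g[0])),"x@-.1026",np.polyval(g,-.1026), "lane centre x", np.polyval(g,-.1026)-.032/np.cos(np.radians(6.1)))
h=np.polyfit(a[:,0],a[:,1],1);print("wrist board -y edge yaw",90+np.degrees(np.arctan(h[0])),"y@.47",np.polyval(h,.47),"res",np.std(a[:,1]-np.polyval(h,a[:,0])))
LL=onz(c,[(228,2),(238,262),(322,2),(314,262)],.012);print("wrist lane lines",LL.round(4).tolist())
ed=onz(c,[(20,1),(239,1)],.012)
E
```

```text
[ 327  170   78   21 1186]
top: edge yaw 86.50056309864628 x@-.1026 0.49771410630812435
top: edge yaw 84.43843464532202 x@-.1026 0.46591871824776393
top: +y end [ 0.48796788 -0.00196893  0.0432    ]
[(60, 321.5), (85, 322.5), (110, 323.5), (135, 324.5), (160, 339.5), (185, 335.5)] [(349.5, 10), (347.5, 46), (345.5, 82), (343.5, 118), (341.5, 154), (338.5, 190)]
wrist board +x edge yaw 83.56764504595665 x@-.1026 0.5099396691747718 lane centre x 0.4777574516612932
wrist board -y edge yaw 76.71208774523528 y@.47 -0.22981918786686625 res 0.002683290907869214
wrist lane lines [[0.4636, -0.0495, 0.012], [0.4512, -0.1714, 0.012], [0.5036, -0.0538, 0.012], [0.4911, -0.1755, 0.012]]
```

```bash
python3 - <<'E'
from h import *
z=np.load("w5.npz");o=dict(tcp_pos=z["pos"],orientation=z["ori"]);c=cam("wrist",o)
a=onz(c,[(60,321.5),(85,322.5),(110,323.5),(135,324.5)],.012)
h=np.polyfit(a[:,0],a[:,1],1);print("yaw",90+np.degrees(np.arctan(h[0])),"board -y edge y at x=.47",np.polyval(h,.47),"-> lane end",np.polyval(h,.47)+.0095)
print(onz(c,[(279,344.5)],.0432),c[3],c[2][:,2])
z=np.load("w3.npz");o=dict(tcp_pos=z["pos"],orientation=z["ori"]);c=cam("wrist",o)
q=onz(c,[(164,91),(216,103),(191,250),(158,245)],.012);print("w3 lane",q.round(4).tolist(),q.mean(0))
E
```

```text
yaw 83.89900553062942 board -y edge y at x=.47 -0.21484931557299583 -> lane end -0.20534931557299582
[[ 0.46994399 -0.20117143  0.0432    ]] [ 0.48125641 -0.09183881  0.17449425] [-0.03600875 -0.3206694  -0.94650648]
w3 lane [[0.4705, 0.0039, 0.012], [0.5113, -0.0006, 0.012], [0.4878, -0.21, 0.012], [0.4477, -0.2064, 0.012]] [ 0.47929823 -0.10326825  0.012     ]
```

Request:
play_rows --deltas '[[20,[0,0,6],[0,0,0.009]],[20,[0,0,11],[0,0,0.009]],[20,[0,0,14],[0,0,0.009]],[20,[0,0,15.5],[0,0,0.009]],[20,[0,0,16.5],[0,0,0.009]],[20,[0,0,16.5],[0,0,0.009]]]'

```text
clock: 7.32
tcp_pos: [0.4739, -0.1752, 0.0164]
orientation: [2.344, 2.092, -0.002]
contact_force: [0.4, 0.9, -0.9]
grip_width: 0.0262
```

```bash
python3 m.py 6; python3 s.py w6.npz; python3 - <<'E'
from h import *
print(r.get_obs()["contact_force"])
z=np.load("w6.npz");p=z["p"];save("w6c.png",p)
E
```

```text
above t 7.33 tcp [ 0.4739 -0.1752  0.0164] | shift [ -0.5   0.1 -75.6] turn [-0.     0.001 -0.007] | deg 0.4 mm 75.6 F [ 0.4  0.9 -0.9] w 0.0262
[  234     0    81   346 24534]
top plane z [ 0.47895806 -0.11833452  0.02768596] slope deg x,y [0.09370135 0.01052711]
edge yaw 83.83406588736288 std mm 0.12815850656922906 x at y=-.1026 0.4664615547812638
edge yaw 84.43567110938884 std mm 0.17109054828489428 x at y=-.1026 0.49466486879981886
end rows [np.float64(344.5), np.float64(344.5), np.float64(344.5), np.float64(344.5), np.float64(344.5), np.float64(344.5), np.float64(344.5), np.float64(344.5)]
end [[ 0.47046845 -0.20205747  0.02765669]] tcp [ 0.47389493 -0.17524016  0.01640447]
[-0.33287468 -0.40968392 -0.45185711]
```

View pics/w6.png

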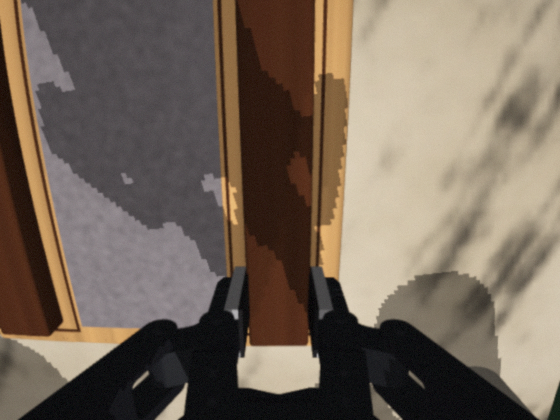

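```bash
python3 - <<'E'
from h import *
z=np.load("w6.npz");o=dict(tcp_pos=z["pos"],orientation=z["ori"]);c=cam("wrist",o);p=z["p"].astype(int).sum(2)
for y in(20,200,250):
    print(y,"L",p[y,212:252].tolist(),"R",p[y,308:330].tolist())
z=np.load("t6.npz");q=z["p"].astype(int).sum(2)
for x in(340,352,364,380): print(x,q[163:200,x].tolist())
for y in(176,180): print(y,q[y,315:334].tolist())
E
```

```text
20 L [246, 257, 284, 304, 301, 248, 151, 93, 102, 183, 264, 310, 316, 323, 307, 313, 317, 322, 321, 315, 322, 305, 292, 213, 110, 75, 56, 69, 77, 81, 97, 122, 124, 140, 132, 126, 137, 125, 127, 133] R [142, 148, 143, 136, 126, 130, 225, 373, 464, 482, 486, 500, 486, 487, 440, 289, 168, 147, 245, 422, 460, 455]
200 L [241, 251, 245, 269, 318, 389, 411, 406, 405, 418, 447, 511, 514, 456, 333, 188, 205, 361, 505, 539, 541, 532, 483, 383, 331, 312, 309, 324, 305, 294, 222, 125, 82, 70, 78, 72, 87, 66, 78, 94] R [158, 153, 160, 172, 234, 274, 305, 289, 299, 232, 142, 102, 133, 222, 283, 312, 314, 298, 318, 304, 306, 303]
250 L [254, 245, 252, 245, 250, 249, 251, 236, 246, 243, 235, 242, 258, 275, 298, 299, 265, 152, 100, 147, 242, 309, 321, 316, 313, 317, 313, 314, 311, 302, 294, 291, 248, 158, 117, 130, 136, 136, 143, 128] R [92, 103, 178, 247, 279, 290, 283, 247, 169, 101, 132, 235, 343, 409, 451, 460, 488, 510, 504, 502, 505, 497]
340 [263, 365, 496, 504, 520, 436, 359, 429, 259, 140, 152, 154, 161, 168, 160, 162, 153, 152, 158, 149, 149, 104, 183, 357, 356, 365, 406, 465, 436, 254, 266, 276, 289, 282, 285, 285, 283]
352 [599, 551, 435, 487, 513, 530, 456, 364, 426, 243, 134, 146, 147, 158, 162, 158, 150, 148, 153, 155, 145, 150, 93, 206, 381, 375, 321, 239, 255, 307, 280, 277, 280, 278, 281, 277, 268]
364 [628, 637, 606, 467, 493, 518, 536, 472, 335, 424, 195, 129, 150, 152, 158, 155, 167, 165, 159, 138, 81, 88, 99, 41, 195, 380, 365, 332, 260, 289, 286, 278, 275, 289, 278, 272, 268]
380 [636, 642, 646, 631, 469, 228, 308, 324, 317, 246, 198, 172, 78, 102, 87, 84, 84, 90, 103, 94, 97, 97, 101, 93, 58, 141, 316, 364, 365, 296, 191, 302, 261, 266, 268, 276, 264]
176 [560, 359, 384, 336, 320, 514, 616, 525, 258, 254, 377, 334, 194, 95, 164, 164, 168, 166, 164]
180 [352, 383, 393, 316, 333, 529, 504, 319, 237, 253, 362, 280, 133, 136, 156, 152, 153, 151, 153]
```

```bash
python3 - <<'E'
from h import *
z=np.load("w6.npz");o=dict(tcp_pos=z["pos"],orientation=z["ori"]);c=cam("wrist",o)
a=onz(c,[(219.3,20),(324.8,20),(230,250),(317,250)],.012);b=onz(c,[(235.3,20),(314.3,20),(244.8,250),(310,250)],.0277)
for i in(0,2):
    f=lambda q:(q[i]+q[i+1])/2
    A,B=f(a),f(b); s=np.tan(np.radians(90-83.9)); print("lane x at y=-.1 ref",A[0]-s*(A[1]+.1),"strip",B[0]-s*(B[1]+.1),"widths",np.linalg.norm(a[i]-a[i+1]),np.linalg.norm(b[i]-b[i+1]))
c=cam("top"); e=onz(c,[(322.75+.3,176),(322.7+.3,180)],.012); s=onz(c,[(326.9,176),(326.6,180)],.0277); print("lane +y end",e,"strip",s)
E
```

```text
lane x at y=-.1 ref 0.47955970807328124 strip 0.48077391004135855 widths 0.041204352546083685 0.027533222142095134
lane x at y=-.1 ref 0.47905198373832736 strip 0.4810054143008688 widths 0.04099870137827162 0.02742514349616148
lane +y end [[0.49746127 0.00291005 0.012     ]
 [0.48929524 0.003302   0.012     ]] strip [[ 0.49506545 -0.00354012  0.0277    ]
 [ 0.48704111 -0.00264934  0.0277    ]]
```

Request:
play_rows --deltas '[[20,[1.3,-0.8,0],[0,0,0]],[20,[1.3,-0.8,0.8],[0,0,0]],[20,[1.3,-0.8,1.6],[0,0,0]],[20,[1.3,-0.8,2.0],[0,0,0]],[20,[1.3,-0.8,2.0],[0,0,0]]]'

```text
clock: 8.05
tcp_pos: [0.4733, -0.1738, 0.0148]
orientation: [2.344, 2.092, -0.001]
contact_force: [-1.4, 0.7, 4.3]
grip_width: 0.0265
```

```bash
python3 m.py 7; python3 s.py w7.npz
```

```text
above t 8.05 tcp [ 0.4733 -0.1738  0.0148] | shift [ -1.8   0.9 -77.2] turn [-0.     0.001 -0.007] | deg 0.4 mm 77.2 F [-1.4  0.7  4.3] w 0.0265
[  234     0    81   349 24528]
top plane z [ 0.47834914 -0.11690257  0.02612925] slope deg x,y [0.03109989 0.0363776 ]
edge yaw 83.9298336505504 std mm 0.12323046527674644 x at y=-.1026 0.4657535049098184
edge yaw 84.48426827867229 std mm 0.15997075344134976 x at y=-.1026 0.4938945473250319
end rows [np.float64(345.5), np.float64(345.5), np.float64(345.5), np.float64(344.5), np.float64(344.5), np.float64(344.5), np.float64(344.5), np.float64(344.5)]
end [[ 0.46988375 -0.20063561  0.02607149]] tcp [ 0.47331046 -0.17382892  0.01480976]
```

The strip is seated: 4 N up, top at 26 mm and level. Now I'll release and retreat.

Request:
play_rows --deltas '[[32,[0,0,0],[0,0,0]],[38,[0,0,0],[0,0,0]],[44,[0,0,0],[0,0,0]],[50,[0,0,0],[0,0,0]],[50,[0,0,0],[0,0,0]]]'

```text
clock: 8.78
tcp_pos: [0.4733, -0.1738, 0.0148]
orientation: [2.344, 2.092, -0.001]
contact_force: [0.4, -0.5, -0.0]
grip_width: 0.0499
```

Request:
play_rows --deltas '[[50,[0,0,-10],[0,0,0]],[50,[0,0,-30],[0,0,0]],[50,[0,0,-60],[0,0,0]],[50,[0,0,-100],[0,0,0]],[50,[-30,-30,-120],[0,0,0]],[50,[-70,-60,-120],[0,0,0]],[50,[-110,-90,-120],[0,0,0]],[50,[-110,-90,-120],[0,0,0]]]'

```text
clock: 9.78
tcp_pos: [0.3684, -0.2755, 0.1356]
orientation: [2.351, 2.083, -0.002]
contact_force: [0.0, 0.2, -0.2]
grip_width: 0.05
```

```bash
python3 m.py 8
```

```text
above t 9.78 tcp [ 0.3684 -0.2755  0.1356] | shift [111.9  92.8  43.4] turn [-0.     0.001 -0.014] | deg 0.8 mm 151.7 F [ 0.   0.2 -0.2] w 0.05
```

View pics/tc8.png

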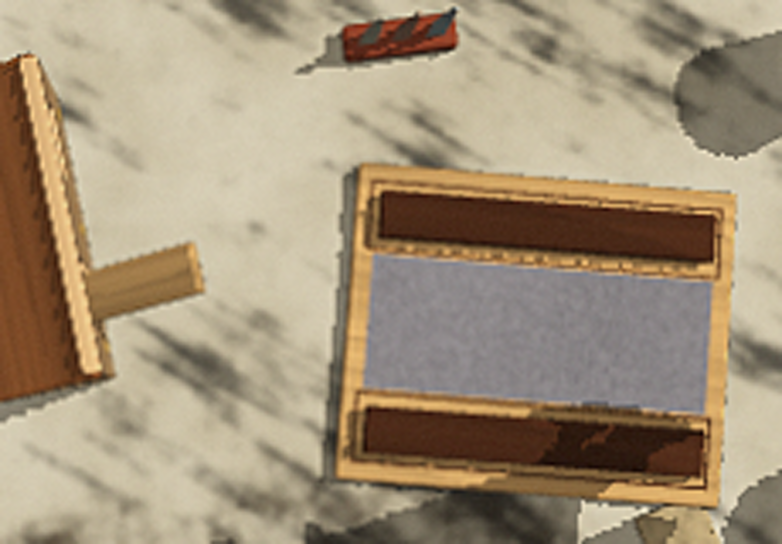

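View pics/w8.png

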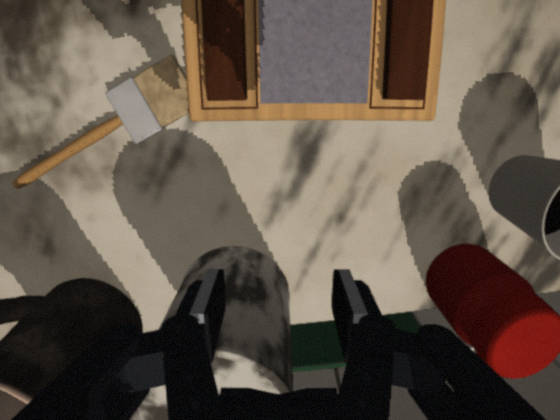

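The top crop shows the strip inside the lane (about (379,190) to (715,262); lane columns 370–721). The pale strip and the near strip are unchanged. A final numeric check follows.

Request:
play_rows --deltas '[[50,[0,0,-40],[0,0,0]],[50,[0,0,-80],[0,0,0]],[50,[0,0,-80],[0,0,0]]]'

```text
clock: 10.25
tcp_pos: [0.3744, -0.2728, 0.2183]
orientation: [2.338, 2.089, 0.005]
contact_force: [0.7, -0.2, 1.2]
grip_width: 0.0496
```

```bash
python3 - <<'E'
from h import *
c=cam("top"); f=lambda a:np.array(a)/3.4+[215-.35,115-.35]
p,d=r.grab_frame("top")
g=p.astype(int)
def strip(y0,y1,x0,x1,img):
    g=img.astype(int);m=((g.sum(2)<215)&(g[...,0]-g[...,2]>12)).astype(np.uint8);k=np.zeros_like(m);k[y0:y1,x0:x1]=m[y0:y1,x0:x1]
    k=cv2.morphologyEx(k,cv2.MORPH_OPEN,np.ones((5,5),np.uint8))
    n,l,s,ce=cv2.connectedComponentsWithStats(k);i=1+np.argmax(s[1:,4])
    b=cv2.boxPoints(cv2.minAreaRect(cv2.findContours((l==i).astype(np.uint8),0,1)[0][0])); w=onz(c,b,.026)
    e=[w[1]-w[0],w[2]-w[1]]; e=max(e,key=np.linalg.norm); return w.mean(0).round(4),(np.degrees(np.arctan2(e[1],e[0]))%180).round(2),np.linalg.norm(e).round(4)
print("placed",strip(165,195,318,432,p)); print("lane (0.482,-.103) 83.9 ; top-down")
t0=np.load("top0.npz")["p"]
print("near strip before/after",strip(228,262,315,430,t0),strip(228,262,315,430,p))
a=slice(180,215),slice(238,282); print("pale region mean abs diff",np.abs(g[a]-t0[a].astype(int)).mean())
zz=[d[y,x] for x,y in((335,178),(375,182),(415,186))];print("top z",bydepth(c,[(335,178),(375,182),(415,186)],zz)[:,2])
o=r.get_obs();print(o["clock"],o["tcp_pos"],o["contact_force"])
E
```

```text
placed (array([ 0.4816, -0.1008,  0.026 ]), np.float64(84.1), np.float64(0.1991))
lane (0.482,-.103) 83.9 ; top-down
near strip before/after (array([ 0.3558, -0.0877,  0.026 ]), np.float64(84.07), np.float64(0.1995)) (array([ 0.3557, -0.0877,  0.026 ]), np.float64(84.07), np.float64(0.1993))
pale region mean abs diff 6.646536796536797
top z [0.02175885 0.02591156 0.02799291]
10.3 [ 0.37333574 -0.27219257  0.21666315] [-0.18706023  0.53519435  0.38862557]
```

```bash
python3 - <<'E'
from h import *
z=np.load("w8.npz");o=dict(tcp_pos=z["pos"],orientation=z["ori"]);c=cam("wrist",o);p=z["p"].astype(int).sum(2)
for x in(400,415):print(x,p[92:122,x].tolist())
for y in (40,80):print(y,p[y,365:445].tolist())
print(onz(c,[(408,100.5)],.026),onz(c,[(408,100.5)],.012),onz(c,[(408,107)],.012),onz(c,[(408,118.5)],.012))
# +y end from the top
q=np.load("t8.npz")["p"].astype(int).sum(2); print(q[176,315:334].tolist(),q[186,418:434].tolist())
E
```

```text
400 [114, 121, 119, 121, 118, 116, 119, 197, 326, 365, 375, 374, 375, 374, 297, 209, 196, 297, 361, 382, 369, 378, 373, 370, 380, 369, 370, 362, 397, 458]
415 [118, 106, 113, 119, 107, 109, 110, 182, 313, 363, 371, 372, 368, 374, 339, 226, 183, 295, 352, 372, 362, 369, 366, 370, 374, 366, 349, 358, 393, 453]
40 [311, 318, 323, 316, 339, 357, 381, 330, 212, 194, 334, 386, 396, 335, 257, 236, 224, 219, 210, 188, 99, 42, 43, 30, 27, 62, 82, 94, 103, 108, 92, 91, 100, 102, 101, 109, 93, 100, 113, 112, 106, 104, 122, 123, 98, 108, 118, 108, 114, 115, 114, 97, 97, 101, 110, 95, 105, 113, 110, 112, 116, 116, 92, 110, 142, 257, 368, 397, 393, 387, 373, 378, 380, 368, 367, 358, 348, 383, 429, 437]
80 [336, 325, 329, 368, 389, 337, 227, 233, 328, 367, 336, 269, 238, 239, 223, 222, 211, 180, 90, 53, 41, 31, 52, 79, 107, 117, 104, 121, 112, 122, 116, 110, 112, 127, 123, 122, 116, 118, 116, 121, 122, 117, 119, 112, 117, 122, 115, 117, 119, 113, 112, 109, 98, 111, 102, 120, 117, 112, 123, 111, 135, 208, 319, 381, 397, 387, 373, 375, 378, 370, 365, 361, 367, 388, 448, 479, 480, 473, 479, 485]
[[ 0.46952736 -0.20478936  0.026     ]] [[ 0.47462257 -0.20544542  0.012     ]] [[ 0.47452276 -0.21022602  0.012     ]] [[ 0.47436223 -0.21878818  0.012     ]]
[511, 321, 345, 313, 295, 439, 512, 429, 236, 230, 352, 244, 77, 143, 144, 147, 146, 159, 145] [144, 155, 155, 152, 153, 144, 120, 400, 232, 464, 492, 468, 502, 601, 605, 590]
```

```bash
python3 -c "
from bench import r
print(r.hand_in())"
```

```text
the job is handed in; nothing more can be done
None
```

I drew the dark strip out through its slot along the 30° slope and laid it flat in the empty lane. I set it down in the gripper with about 4 N of contact, let go, backed off and handed the job in at about 10.3 s.

**Placed strip:** From the top view its direction is 84.1°, against 83.9° for the lane and 84.1° for the strip already on the board. Across the lane it is centred to within about 1 mm. Along the lane it sits about 1.3 mm (wrist view) to 2 mm (top view) towards the bin, with both ends inside the lane. I left that rather than nudge it. Just before release its top was at 26 mm and level.

**Other strips:** The strip on the board measured the same before and after, to 0.1 mm. The pale strip looks unmoved in the pictures; I compared images but did not measure its pose.

**Checks that disagreed:**
- **Lane position:** the top and wrist cameras differed by about 2 mm, so I placed the strip between the two estimates.
- **Early board edges:** one wrist reading was about 5–7 mm off because of a bad edge fit, and I discarded it.
- **Top height after release:** single-pixel depth readings from the top camera scattered from 22 to 28 mm, so they don't confirm that the strip is level.

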